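# Release the air tube with the collet key

## Robot

A 6-joint arm with a two-finger parallel gripper is mounted at the origin on the work surface. World frame = base frame: x ahead of the robot, y to its left, z up, the work surface at z = 0. Lengths are in m, angles in rad, forces in N, time in s.
With the tool pointing down it reaches from about 0.25 to 0.775 m from the base axis. Payload 4 kg.
Tool frame: the origin (TCP) lies at the very end of the fingers, on their centre line; the grasp point (between the pads) lies 19 mm behind it; z points along the fingers, y is the line along which they close (so a half turn about z gives the same grasp; the last joint's range is limited). The gripper opens to 94 mm and grips with 3 to 60 N. Pads are 16 mm wide; open, the fingers measure 119 mm over their backs; the gripper's body (75 mm by 177 mm) begins 78 mm behind the grasp point.
Start: joints at [-0.103, 0.087, 1.371, -0, 1.684, -0.103], TCP at [0.55, -0, 0.206] pointing down, gripper open.
Joint ranges: [-3.1, 3.1], [-0.76, 2.03], [0.27, 2.55], [-1.08, 4.22], [0.17, 2.65], [-2.57, 2.57]. Speed limits (rad/s): [2.79, 2.79, 3.14, 3.14, 3.14, 3.14].

## Interface

Orientations are given as [roll, pitch, yaw] about the fixed x, y, z axes, in that order (R = Rz(yaw) Ry(pitch) Rx(roll)).
In Python, from bench import robot, snapshot, finder gives the robot as it stands.
- The arm moves only by the tool drive_tool, never from a script. Its argument "deltas" is text: rows parted by semicolons, each of 7 numbers parted by spaces: the shift along the tool's x, y, z each as a share of 100 mm, from -1 to 1, then the turn, a rotation vector about the tool's x, y, z each as a share of 90 degrees, from -1 to 1, then the finger opening in mm, from 0 to 94. In form: tx ty tz rx ry rz gripper; .... A call has 1 to 5 rows; each row is the pose to reach, as a shift and turn from the pose commanded when the call began, along the tool's axes at that moment; what a row does not reach only later rows make up. A row lasts 1/10 s, in which the tool goes at most 50 mm and 8.59 degrees, less where a joint would pass 70% of its speed; a pose out of reach is approached as far as the arm can. A call with a number of a shift or a turn outside -1 to 1 is refused whole. A call with a gripper value outside its range is refused whole. The fingers move at their own pace and stop on an object; the grip force is fixed at half the most. Time passes only in rows, so rows that repeat a pose let the fingers close. It gives the time, the measured TCP pose, the force, the opening and the grip force at its end, in the units of the state.
- robot.get_obs(): the state, without advancing time (a new reading comes with each control period).
- snapshot(name): name is "scene" or "side" or "wrist"; returns a dict with "img" (400x640x3 uint8, red, green, blue), "fx", "fy", "cx", "cy" (pixels), "T" (4x4, takes a point from camera to world coordinates); the wrist camera has in their place "hand_eye" (4x4, takes a point from camera to tool coordinates, whose origin is the TCP and whose axes are the flange's). Camera axes: x right, y up, looking along -z (the intrinsics and any distortion apply to the point x, -y, -z); pixel columns grow to the right and rows downward; lengths in m; the calibration is good to about 2 mm. A picture is of the moment at which its call begins: read the wrist's pose just before it. There is no depth.
- robot.close_job(): hands the job in; it is judged then, once.
Trained networks look in the newest picture that a camera, given by its name, has taken for a name from the list of things; names that differ only in an ending like _2 or _b are one class to them, and where a whole thing is asked for, a point or a joint stands for the part that bears it (a point fixed in the world has none). Each returns a list of dicts, best first, with "confidence" (0 to 1); they miss things now and then, are a little off and sometimes report something else, mostly with a low value. They report only what shows in the picture. A call takes as long as a camera call. They do not tell look-alikes from the thing itself.
- finder.look_for(camera, thing): "xy" ([column, row] in pixels, amid what is visible of it).
- finder.masks_of(camera, thing): "region" (400x640 bool, what is visible of it) and "xy" ([column, row] in pixels, amid what is visible of it).
- finder.landmark_of(camera, thing): "xy" ([column, row] in pixels: a listed point, or the origin of a listed thing).
The state is a dict: "time": time; "joint_positions": joint angles; "qvel": joint speeds; "joint_torque": joint torques, N m; "tool_pos": TCP position; "ee_rot": TCP orientation; "wrist_force": force on the tool from outside, world axes, zero at the start; "wrist_torque": the same for the moment, N m; "width": finger opening in m; "finger_force": force on a finger pad.
Only numpy, scipy, OpenCV 4.12 (cv2) and the standard library are available. Lean on these libraries where they do the work, as an engineer would, in place of code of your own. Each camera call takes 0.05 s, during which the arm holds its last target. There are 200 camera calls.

## Task

Unplug the rigid air tube from the push-fit fitting on the bench: tip the keeper clip up, slide the forked release key fully home round the tube beneath it, then press the clip back down so that by itself it keeps the key pressing the collet ring in while you pull the tube straight up and out. Stand the tube, thick end down, in the empty open tub, leave the key clipped in place, and leave the other things on the bench where they are.

Things in the scene. Friction and masses are not known exactly. Their poses are not given: they have to be found in the camera images.
- port (a point): On the tube's axis at the top of the black collet ring (36 mm outside, 22 mm bore) when released, 70 mm above the bench. Axes: z up; +x the way the key slides home and on to the clip's hinge; y along the hinge. The fitting is fixed to the bench on a grey base plate 90 mm wide (y) and 12 mm thick, from 145 mm behind the port (-x) to 95 mm ahead.
- deck (a point): Middle of the -x end of the aluminium deck on which the key slides, on its upper face, which is level with the released collet ring's top. Axes as port. The deck runs 95 mm to +x from here and is 80 mm wide; two guide rails (10 mm tall, 26 mm long) stand at its +x end either side of the key. The port is 145 mm to +x.
- collet (a joint): How far the collet ring is pressed down, m: 0 released, 0.006 fully in. Its spring takes about 2 to 4 N. Four teeth inside hold the tube's thick foot from above and let go only when the ring is down by more than about 4 mm.
- clip (a joint): Angle of the keeper clip, rad: 0 lowered, 0.5 tipped up (stops). A see-saw on a stiff friction hinge (0.35 N m): it stays where it is left. Press its tail down (8 N) to tip up, its front bar down (4 N, or 6 to 8 N with the key beneath) to lower. Its two pads beside the tube clear the key only above 0.2 rad; with the key home they meet it at about 0.18, and the ring is fully in at about 0.03.
- hinge (a point): Middle of the clip's hinge pin, along y, 40 mm to +x from the tube's axis and 84 mm above the bench. Axes as port. Two posts 8 mm thick hold it at y = -31 and +31 mm, their tops 12 mm above the pin. Going up, the clip turns about +y.
- clip_tail (a point): Pressing place on the upper face of the clip's tail paddle (24 mm wide, 5 mm thick, its free end 9 mm farther out), 45 mm along it from the hinge, on the side away from the tube. At clip 0 the paddle slopes up outward 30 degrees and this point is 78 mm from the tube's axis, 109 mm above the bench; at clip 0.5 it is level, 85 mm from the axis and 87 mm up. Axes: those of the clip.
- clip_bar (a point): Middle of the upper face of the front bar of the clip's steel loop (bar 44 mm along y, 14 mm wide, 6 mm thick), 88 mm from the hinge, 48 mm to the -x side of the tube's axis and 87 mm above the bench at clip 0. The tube stands in the loop's 26 mm wide window. Axes: the clip's, equal to the port's at clip 0. At clip 0.5 it is 129 mm above the bench.
- key_slot (a point): Place of the slot, on the key's upper face, that lies on the tube's axis when the key is home; its rear shoulders (68 mm wide) then meet the guide rails' ends. The key is a loose steel fork, 0.14 kg, 8 mm thick, 48 mm wide; two prongs point to its +x, 24 mm slot between, tips 14 mm ahead of this point. It starts on the deck between the rails, 30 to 50 mm short of home.
- key_tail (a point): Middle of the rear (-x) face of the key's upright tail, 88 mm behind key_slot. The tail is a plate 44 mm wide, 10 mm thick, standing 18 mm up from the key's upper face (26 mm above the deck); this point is 17 mm above the deck. Push here to +x.
- tube_mid (a point): Half-way point of the rigid metal air tube, on its axis, 66.5 mm above its foot. 12 mm diameter, 133 mm long in all, about 0.06 kg, with a thick foot 19 mm in diameter and 22 mm long; z points to its top. Plugged in it stands upright, foot 12 mm and top 145 mm above the bench, so 75 mm stand clear of the collet ring to grip.
- tube_foot (a point): Centre of the lower end face of the tube.
- tub_in (a point): Centre of the inner floor of the open, empty, white round tub: 92 mm across the mouth, 85 mm tall, wall 3 mm, narrower at the floor, 0.35 kg; z up. It and three closed ink containers swap places.
- cleaner_bottle: tall slim capped bottle close beside the fitting, bystander, 48 mm across, 185 mm tall; origin at the middle of its underside
- ink_jar: capped ink jar, bystander, 80 mm across, 85 mm tall; origin at the middle of its underside
- ink_can: closed ink tin, bystander, 86 mm across, 90 mm tall; origin at the middle of its underside
- ink_bottle: capped ink bottle, bystander, 56 mm across, 125 mm tall; origin at the middle of its underside
- tape_roll: roll of paper tape lying flat, bystander, 72 mm across, 22 mm tall; origin at the middle of its underside
- type_block: dark wooden type block, bystander, 26 x 20 x 23 mm; origin at the middle of its underside
- furniture_block: wooden spacing block lying flat, bystander, 75 (x) x 18 x 20 mm tall; origin at the middle of its underside
- brayer: rubber hand roller lying flat, bystander: roller 90 mm long along its y, handle along its +x to 125 mm, up to 36 mm tall; origin at the middle of its underside
Not all that is in view belongs to the job. Leave any purple look-alike of the part that bears key_slot alone. Leave any blue look-alike of the part that bears tub_in alone.

How it is judged:
On the way, in this order (a step that is already met when the one before it is completed fails the run):
1. the clip is tipped up, clear of the key's height (value of joint clip above 0.25 rad), for 0.1 s.
2. the key is fully home round the tube, beneath the raised clip (horizontal distance between key_slot and port below 0.006 m and angle between the x axis of key_slot and the x axis of port, either way round below 0.12 rad and value of joint clip above 0.17 rad), for 0.2 s.
3. the lowered clip alone keeps the key pressing the collet ring in, the robot touching nothing, the tube still plugged in (horizontal distance between key_slot and port below 0.006 m and angle between the x axis of key_slot and the x axis of port, either way round below 0.12 rad and value of joint collet above 0.0042 m and value of joint clip below 0.12 rad and z of tube_foot in the frame of port below -0.045 m and contact force between the fingers and anything else below 0.3 N), for 0.2 s.
4. the tube is pulled right out of the fitting while the ring is held in (value of joint collet above 0.0042 m and z of tube_foot in the frame of port above 0.005 m).
At the end, for the whole second after the job is handed in: The tube stands foot down in the upright tub (foot within 40 mm of the floor's centre, under 30 mm above it, leaning at most 49 degrees); the key is still home (6 mm, 0.12 rad) and the lowered clip (under 0.12 rad) keeps the ring in by over 4.2 mm (horizontal distance between tube_foot and tub_in below 0.04 m and z of tube_foot in the frame of tub_in between -0.01 and 0.03 m and angle between tube_mid's own z axis and vertical below 0.85 rad and angle between tub_in's own z axis and vertical below 0.15 rad and horizontal distance between key_slot and port below 0.006 m and angle between the x axis of key_slot and the x axis of port, either way round below 0.12 rad and value of joint collet above 0.0042 m and value of joint clip below 0.12 rad); the robot touches nothing.
It fails at once if another thing on the bench is shifted more than 30 mm (distance of any of ink_jar, ink_can, ink_bottle, tape_roll, type_block, furniture_block, brayer, cleaner_bottle from where it was at the start of the episode above 0.03 m).
It fails at once if the tub is shifted more than 60 mm or tipped (distance of tub_in from where it was at the start of the episode above 0.06 m or angle between tub_in's own z axis and vertical above 0.5 rad).
It also fails if it takes over 61 s, if anything falls off the work surface, if the arm or the gripper's body presses on something with over 40 N, if the wrist force passes 120 N, or if a joint passes its speed limit or range.

## Working session

There is one attempt and no reset: what is moved stays moved. The work goes in short steps, Python scripts to look and compute and a tool call to move; the robot and the scene stay as the last step left them, time stands still between calls to the robot, and variables do not carry over. Pictures are saved under pics/ and viewed, at most 10 in all, crops included, and the job is handed in when it is done.

Besides the shell and the picture viewer there is one more tool, called after "Request:" by a JSON object that holds its "fn" and its "kwargs". drive_tool: Moves the arm, as the interface text tells. Shift numbers are shares of 100 mm and turn numbers shares of 90 degrees, none past 1 either way. Its arguments: {"type":"object","properties":{"deltas":{"type":"string"}},"required":["deltas"]}

```bash
mkdir -p pics
cat > h.py <<'E'
import numpy as np,cv2
from bench import robot,snapshot,finder
from scipy.spatial.transform import Rotation as R
def ray(s,xy,T=None):
    T=s["T"] if T is None else T
    d=np.array([(xy[0]-s["cx"])/s["fx"],-(xy[1]-s["cy"])/s["fy"],-1.]);d=T[:3,:3]@d
    return T[:3,3],d/np.linalg.norm(d)
def tri(rs):
    A=np.zeros((3,3));b=np.zeros(3)
    for o,d in rs:
        P=np.eye(3)-np.outer(d,d);A+=P;b+=P@o
    p=np.linalg.solve(A,b)
    return p,[round(1000*np.linalg.norm((np.eye(3)-np.outer(d,d))@(p-o)),1) for o,d in rs]
def onz(r,z):
    o,d=r;return o+d*(z-o[2])/d[2]
E
python3 - <<'E'
from h import *
S={c:snapshot(c) for c in("scene","side")}
cv2.imwrite("pics/a.png",cv2.cvtColor(S["scene"]["img"],4)); cv2.imwrite("pics/b.png",cv2.cvtColor(S["side"]["img"],4))
print({k:v for k,v in S["scene"].items() if k!="img"})
for n in "port deck hinge clip_tail clip_bar key_slot key_tail tube_mid tube_foot tub_in cleaner_bottle ink_jar ink_can ink_bottle".split():
    r={c:finder.landmark_of(c,n)[:3] for c in S}
    for c in S: print(n,c,[(np.round(x["xy"]).tolist(),round(x["confidence"],2)) for x in r[c]])
    if all(r.values()):
        p,e=tri([ray(S[c],r[c][0]["xy"]) for c in S]);print("   ",p.round(4),e)
E
```

```text
{'fx': 393.77488819711493, 'fy': 393.77488819711493, 'cx': 324.472358798901, 'cy': 205.2168228518957, 'T': array([[ 0.69030137, -0.43857879,  0.57544128,  1.29782574],
       [ 0.72351681,  0.42143685, -0.54673065, -0.70071658],
       [-0.00272769,  0.79375036,  0.60823756,  0.82752876],
       [ 0.        ,  0.        ,  0.        ,  1.        ]])}
port scene [([326.0, 202.0], 0.84)]
port side [([331.0, 228.0], 0.87), ([228.0, 260.0], 0.65), ([353.0, 236.0], 0.52)]
    [ 0.571  -0.0018  0.0658] [np.float64(0.6), np.float64(0.6)]
deck scene [([321.0, 233.0], 0.8)]
deck side [([296.0, 196.0], 0.74)]
    [ 0.669  -0.117   0.0697] [np.float64(0.5), np.float64(0.5)]
hinge scene [([330.0, 192.0], 0.88), ([229.0, 248.0], 0.57)]
hinge side [([342.0, 232.0], 0.72)]
    [0.5484 0.032  0.0812] [np.float64(3.0), np.float64(3.0)]
clip_tail scene [([328.0, 178.0], 0.47)]
clip_tail side [([351.0, 236.0], 0.91), ([375.0, 361.0], 0.38)]
    [0.5185 0.0611 0.1041] [np.float64(5.8), np.float64(5.8)]
clip_bar scene [([324.0, 207.0], 0.65)]
clip_bar side [([320.0, 209.0], 0.67), ([374.0, 362.0], 0.37)]
[... 927 characters left out ...]
p.float64(36.5), np.float64(36.5)]
cleaner_bottle scene [([298.0, 215.0], 0.65), ([356.0, 219.0], 0.45)]
cleaner_bottle side [([358.0, 232.0], 0.81), ([372.0, 362.0], 0.53)]
    [ 0.5015 -0.0613  0.0073] [np.float64(1.6), np.float64(1.6)]
ink_jar scene [([261.0, 276.0], 0.87)]
ink_jar side [([315.0, 177.0], 0.83), ([280.0, 239.0], 0.58), ([376.0, 179.0], 0.43)]
    [ 0.6318 -0.3094  0.0014] [np.float64(2.4), np.float64(2.4)]
ink_can scene [([397.0, 184.0], 0.98), ([324.0, 203.0], 0.43), ([293.0, 236.0], 0.27)]
ink_can side [([304.0, 354.0], 0.62), ([342.0, 234.0], 0.38)]
    [0.61   0.3188 0.005 ] [np.float64(1.3), np.float64(1.3)]
ink_bottle scene [([367.0, 170.0], 0.58)]
ink_bottle side []
```

View pics/a.png

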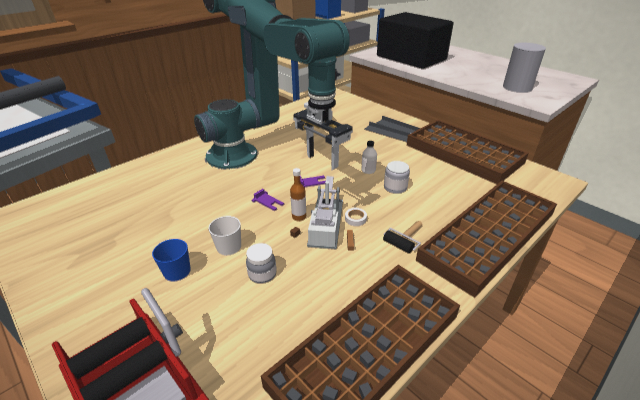

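View pics/b.png

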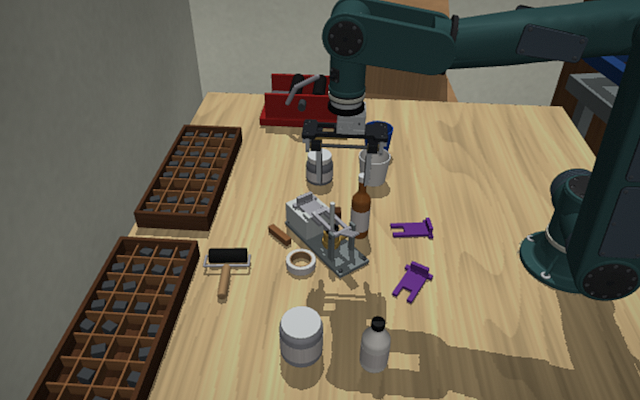

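Candidates. Key: grey key on the deck at scene (325,222) / side (308,205) is the right one. The purple look-alikes are at scene (267,200) and (313,181).
Tub: white open tub at scene (226,235) / side (373,165) is the right one. The blue look-alike is at scene (172,260), and the capped jars are at scene (261,263), (397,177) and (369,157).

```bash
cat >> h.py <<'E'
from scipy.optimize import least_squares
def wT(s,o):
    T=np.eye(4);T[:3,:3]=R.from_euler("xyz",o["ee_rot"]).as_matrix();T[:3,3]=o["tool_pos"];return T@s["hand_eye"]
def proj(s,T,p):
    q=T[:3,:3].T@(np.asarray(p)-T[:3,3]);return np.array([s["cx"]+s["fx"]*q[0]/-q[2],s["cy"]+s["fy"]*q[1]/q[2]])
P={"port":(0,0,.07),"deck":(-.145,0,.07),"hinge":(.04,0,.084),"clip_tail":(.078,0,.109),"clip_bar":(-.048,0,.087),"tube_mid":(0,0,.0785)}
def F(x,p):
    c,s=np.cos(x[2]),np.sin(x[2]);return np.array([x[0]+c*p[0]-s*p[1],x[1]+s*p[0]+c*p[1],p[2]])
E
python3 - <<'E'
from h import *
o=robot.get_obs();S={c:snapshot(c) for c in("scene","side","wrist")}
T={c:(wT(S[c],o) if c=="wrist" else S[c]["T"]) for c in S}
w=S["wrist"]["img"];cv2.imwrite("pics/w1.png",cv2.cvtColor(w,4))
a=S["scene"]["img"][155:265,200:370];b=S["side"]["img"][140:290,270:440]
f=lambda i,h:cv2.cvtColor(cv2.resize(i,(400,h)),4)
cv2.imwrite("pics/c.png",np.hstack([f(a,350),f(b,350)]))
x0=np.array([.571,-.002,np.radians(129)])
ob=[]
for n in P:
  for c in S:
    for d in finder.landmark_of(c,n)[:4]:
        if np.linalg.norm(proj(S[c],T[c],F(x0,P[n]))-d["xy"])<(60 if c=="wrist" else 14): ob.append((n,c,d["xy"],d["confidence"]));break
fun=lambda x:np.concatenate([(proj(S[c],T[c],F(x,P[n]))-xy)/(3 if c=="wrist" else 1) for n,c,xy,_ in ob])
r=least_squares(fun,x0,loss="soft_l1");x=r.x;print(x,np.degrees(x[2]))
for (n,c,xy,k),e in zip(ob,fun(x).reshape(-1,2)):print(n,c,np.round(xy),round(k,2),e.round(1))
# key along axis
for n,z in(("key_slot",.078),("key_tail",.087)):
  for c in S:
    for d in finder.landmark_of(c,n)[:4]:
      q=onz(ray(S[c],d["xy"],T[c]),z);l=np.array([[np.cos(x[2]),np.sin(x[2])],[-np.sin(x[2]),np.cos(x[2])]])@(q[:2]-x[:2])
      if np.hypot(*l)<.2:print(n,c,np.round(d["xy"]),l.round(4))
# tub
for c in S:
  for n in("tub_in",):
    for d in finder.landmark_of(c,n)[:4]:print(n,c,np.round(d["xy"]),onz(ray(S[c],d["xy"],T[c]),.003).round(3))
    for d in finder.masks_of(c,n)[:3]:
      m=d["region"];print(" mask",np.round(d["xy"]),S[c]["img"][m].mean(0).round())
E
```

```text
[ 0.57237548 -0.0026948   2.23144162] 127.85218688070654
port scene [326. 203.] 0.68 [ 0.8 -0.8]
port side [330. 227.] 0.55 [ 1.1 -0. ]
port wrist [342. 189.] 0.6 [0.9 0.4]
deck scene [319. 232.] 0.67 [ 0.5 -0.6]
deck side [299. 197.] 0.95 [ 0.3 -0.3]
hinge scene [328. 189.] 0.64 [-0.2  2.2]
hinge side [342. 232.] 0.75 [-1.6 -0.9]
hinge wrist [314. 156.] 0.66 [1.2 0.4]
clip_tail scene [329. 181.] 0.73 [ 0.7 -3. ]
clip_tail side [350. 235.] 0.72 [ 1.4 -2.7]
clip_tail wrist [285. 122.] 0.82 [ 0.4 -0.1]
clip_bar scene [328. 208.] 0.48 [-4.2 -1.1]
clip_bar side [321. 209.] 0.56 [-1.1  1.4]
clip_bar wrist [380. 237.] 0.67 [-0.5 -0.4]
tube_mid scene [326. 201.] 0.42 [-0.1 -1.3]
tube_mid side [320. 220.] 0.58 [10.9  4.3]
tube_mid wrist [342. 189.] 0.62 [0.9 1. ]
key_slot scene [320. 179.] [0.1135 0.0385]
key_slot scene [327. 206.] [-0.0345 -0.0074]
key_slot scene [276. 204.] [-0.0455  0.1536]
key_slot side [395. 231.] [0.1037 0.1143]
key_slot side [321. 219.] [-0.0288 -0.0091]
key_slot wrist [165.  34.] [0.1909 0.0359]
key_slot wrist [191. 248.] [0.0449 0.1427]
key_slot wrist [367. 218.] [-0.0307 -0.0014]
key_tail scene [300. 180.] [0.0864 0.1021]
key_tail scene [318. 222.] [-0.122   0.0061]
key_tail side [303. 194.] [-0.1303  0.0018]
key_tail wrist [427. 294.] [-0.121  -0.0028]
tub_in scene [229. 245.] [ 0.461 -0.308  0.003]
tub_in scene [176. 267.] [ 0.436 -0.466  0.003]
tub_in scene [326. 200.] [0.5   0.068 0.003]
 mask [175. 257.] [ 39.  63. 117.]
 mask [230. 234.] [161. 154. 150.]
tub_in side [373. 176.] [ 0.461 -0.324  0.003]
tub_in side [227. 260.] [0.82  0.063 0.003]
tub_in side [374. 147.] [ 0.455 -0.492  0.003]
 mask [377. 166.] [113. 112. 108.]
 mask [389. 134.] [38. 50. 80.]
 mask [270. 258.] [64. 42. 23.]
 mask [253. 391.] [63. 60. 58.]
 mask [586. 101.] [56. 47. 37.]
```

View pics/c.png

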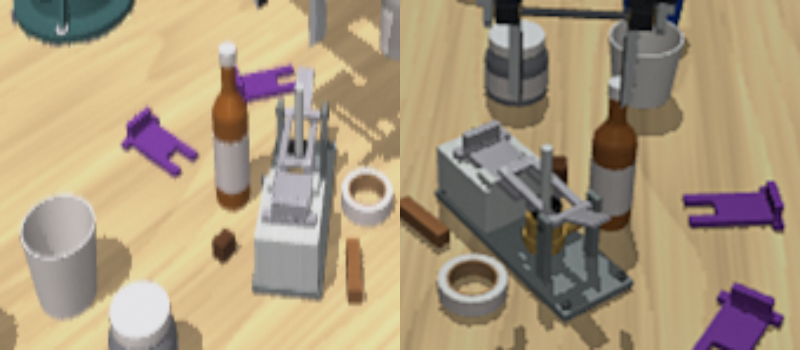

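View pics/w1.png

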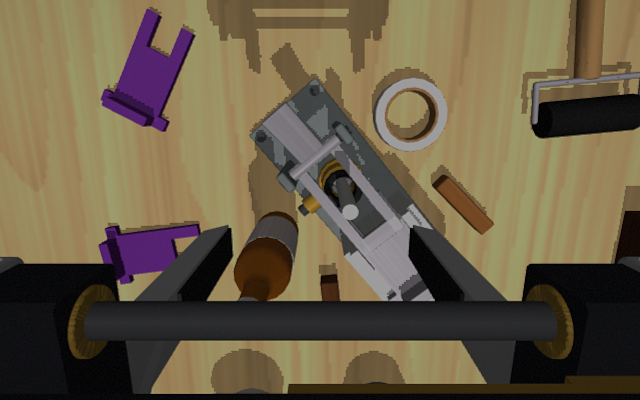

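The crop and wrist views agree. The grey key lies between the rails at wrist (400,240), the tube top is at (350,212), the clip is lowered, and the brown bottle is beside the fitting at (265,255). The white tub is empty and open.

```bash
cat >> h.py <<'E'
X=np.array([.5724,-.0027,2.2314])
def show():
    o=robot.get_obs();M=R.from_euler("xyz",o["ee_rot"]).as_matrix();c,s=np.cos(X[2]),np.sin(X[2]);A=np.array([[c,s,0],[-s,c,0],[0,0,1]])
    print("t",round(o["time"],2),"port-frame mm",(1000*(A@(o["tool_pos"]-[X[0],X[1],0]))).round(1),"yaw err",np.degrees(o["ee_rot"]).round(1),"\n tool axes in port (cols)\n",(A@M).round(3),"\nF",(A@o["wrist_force"]).round(1),"w",o["width"],"j6",o["joint_positions"][5].round(2))
    return A@M
if __name__=="__main__":
    M=show();p=A=None
E
python3 - <<'E'
from h import *
M=show()
c,s=np.cos(X[2]),np.sin(X[2])
o=robot.get_obs();Mw=R.from_euler("xyz",o["ee_rot"]).as_matrix()
for t in(-.135,-.048,0,.078): print(t,F(X,(t,0,.2)),(Mw.T@(F(X,(t,0,.206))-o["tool_pos"])).round(4)*10)
for k in(0,1):
    y=(-1)**k*np.array([c,s,0]);z=np.array([0,0,-1.]);N=np.c_[np.cross(y,z),y,z];print((R.from_matrix(Mw.T@N).as_rotvec()/(np.pi/2)).round(3))
E
```

```text
t 3.15 port-frame mm [ 15.9  16.  205.5] yaw err [180.   0.  90.] 
 tool axes in port (cols)
 [[ 0.79  -0.614 -0.   ]
 [-0.614 -0.79  -0.   ]
 [-0.     0.    -1.   ]] 
F [-0.2 -0.4 -0.4] w 0.09383893726721448 j6 -0.1
-0.135 [ 0.65523514 -0.10929897  0.2       ] [-1.093  1.052 -0.005]
-0.048 [ 0.60185249 -0.04060185  0.2       ] [-0.406  0.518 -0.005]
0 [ 0.5724 -0.0027  0.2   ] [-0.027  0.224 -0.005]
0.078 [0.5245397  0.05889051 0.2       ] [ 0.589 -0.255 -0.005]
[ 0.     0.    -1.421]
[ 0.    -0.     0.579]
```

Request:
{"fn": "drive_tool", "kwargs": {"deltas": "0.2 -0.1 0 0 0 0.095 0; 0.4 -0.2 0 0 0 0.19 0; 0.573 -0.243 0 0 0 0.285 0; 0.573 -0.243 0 0 0 0.38 0; 0.573 -0.243 0 0 0 0.47 0"}}

```text
time: 3.65
tool_pos: [0.5255, 0.0579, 0.2057]
ee_rot: [3.141, -0.0, 0.828]
wrist_force: [-0.3, 0.2, 0.5]
width: 0.0575
finger_force: 0.0
```

Request:
{"fn": "drive_tool", "kwargs": {"deltas": "0 0 0.2 0 0 0.09 0; 0 0 0.5 0 0 0.109 0; 0 0 0.75 0 0 0.109 0; 0 0 0.75 0 0 0.109 0"}}

```text
time: 4.05
tool_pos: [0.5228, 0.0573, 0.1262]
ee_rot: [-3.136, 0.007, 0.661]
wrist_force: [-0.5, -0.6, -0.6]
width: 0.0255
finger_force: 0.0
```

```bash
python3 h.py
```

```text
t 4.05 port-frame mm [ 77.8   2.3 126.2] yaw err [-179.7    0.4   37.9] 
 tool axes in port (cols)
 [[ 0.001 -1.     0.005]
 [-1.    -0.001  0.007]
 [-0.007 -0.005 -1.   ]] 
F [-0.2  0.8 -0.6] w 0.02548656642625476 j6 0.91
```

Request:
{"fn": "drive_tool", "kwargs": {"deltas": "0 0 0.1 0 0 0 0; 0 0 0.2 0 0 0 0; 0 0 0.3 0 0 0 0; 0 0 0.38 0 0 0 0; 0 0 0.41 0 0 0 0"}}

```text
time: 4.55
tool_pos: [0.5265, 0.0592, 0.0927]
ee_rot: [-3.14, -0.005, 0.662]
wrist_force: [-5.2, 5.0, 12.8]
width: 0.0002
finger_force: 5.8
```

Request:
{"fn": "drive_tool", "kwargs": {"deltas": "0 0 0.01 0 0 0 0; 0 0 0.02 0 0 0 0; 0 0 0.02 0 0 0 0"}}

```text
time: 4.85
tool_pos: [0.5262, 0.0596, 0.0908]
ee_rot: [-3.14, -0.005, 0.662]
wrist_force: [-4.9, 4.5, 11.0]
width: 0.0005
finger_force: 5.0
```

```bash
python3 h.py
python3 - <<'E'
from h import *
s=snapshot("side");cv2.imwrite("pics/d.png",cv2.cvtColor(cv2.resize(s["img"][140:290,250:420],(680,600)),4))
E
```

```text
t 4.85 port-frame mm [77.5 -1.7 90.8] yaw err [-179.9   -0.3   37.9] 
 tool axes in port (cols)
 [[ 0.002 -1.     0.002]
 [-1.    -0.002 -0.005]
 [ 0.005 -0.002 -1.   ]] 
F [ 6.5  1.1 11. ] w 0.00048122006951162294 j6 0.91
```

View pics/d.png

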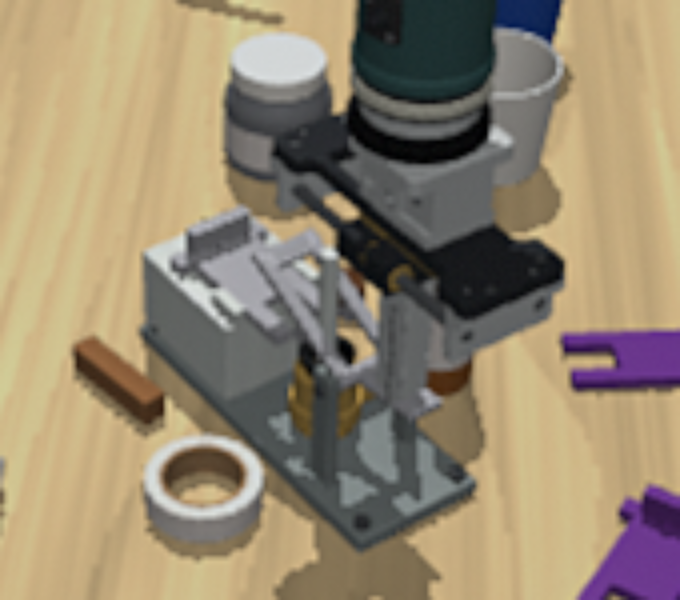

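Request:
{"fn": "drive_tool", "kwargs": {"deltas": "0 0 -0.4 0 0 0 0; 0 0 -0.8 0 0 0 0; 0 0.4 -0.85 0 0 0 0; 0 0.8 -0.85 0 0 0 0; 0 1 -0.85 0 0 0 0"}}

```text
time: 5.4
tool_pos: [0.5891, -0.0239, 0.1735]
ee_rot: [3.139, -0.002, 0.66]
wrist_force: [0.2, -0.2, 0.5]
width: 0.0008
finger_force: 0.0
```

Request:
{"fn": "drive_tool", "kwargs": {"deltas": "0 0.4 0 0 0 0 0; 0 0.8 0 0 0 0 0; 0 1 0 0 0 0 0; 0 1 0 0 0 0 0"}}

```text
time: 5.8
tool_pos: [0.6497, -0.1031, 0.1716]
ee_rot: [3.141, 0.0, 0.658]
wrist_force: [0.2, -0.1, 0.1]
width: 0.0001
finger_force: 0.0
```

```bash
python3 h.py
python3 - <<'E'
from h import *
S={c:snapshot(c) for c in("scene","side","wrist")};o=robot.get_obs()
x=X
for n,z in(("key_slot",.078),("key_tail",.087)):
  for c in S:
    for d in finder.landmark_of(c,n)[:4]:
      q=onz(ray(S[c],d["xy"],wT(S[c],o) if c=="wrist" else S[c]["T"]),z);l=np.array([[np.cos(x[2]),np.sin(x[2])],[-np.sin(x[2]),np.cos(x[2])]])@(q[:2]-x[:2])
      if np.hypot(*l)<.2:print(n,c,np.round(d["xy"]),d["confidence"],l.round(4))
E
```

```text
t 5.8 port-frame mm [-126.7    0.6  171.6] yaw err [180.    0.   37.7] 
 tool axes in port (cols)
 [[-0.002 -1.    -0.   ]
 [-1.     0.002  0.   ]
 [-0.     0.    -1.   ]] 
F [-0.2 -0.1  0.1] w 9.844207102589108e-05 j6 0.67
key_slot scene [326. 207.] 0.83 [-0.0364 -0.0048]
key_slot scene [277. 204.] 0.73 [-0.0472  0.1512]
key_slot side [321. 217.] 0.8 [-0.0351 -0.0061]
key_slot side [397. 227.] 0.63 [0.0954 0.1263]
key_slot wrist [202. 200.] 0.86 [-0.0309  0.001 ]
key_slot wrist [169. 346.] 0.59 [0.008  0.1331]
key_tail scene [322. 222.] 0.77 [-0.1199 -0.0045]
key_tail side [303. 196.] 0.78 [-0.1232 -0.0006]
key_tail wrist [ 23. 306.] 0.69 [0.1204 0.0885]
key_tail wrist [314. 198.] 0.57 [-0.1196 -0.0035]
key_tail wrist [295. 264.] 0.49 [-0.1042  0.0509]
```

Request:
{"fn": "drive_tool", "kwargs": {"deltas": "0 0.22 0 0 0 0 0; 0 0.22 0.3 0 0 0 0; 0 0.22 0.6 0 0 0 0; 0 0.22 0.85 0 0 0 0; 0 0.22 0.91 0 0 0 0"}}

```text
time: 6.75
tool_pos: [0.6596, -0.117, 0.0773]
ee_rot: [-3.136, 0.004, 0.662]
wrist_force: [-0.5, 0.4, -0.2]
width: 0.0005
finger_force: 0.0
```

Request:
{"fn": "drive_tool", "kwargs": {"deltas": "0 0 0 0 0 0 0; 0 -0.08 0 0 0 0 0; 0 -0.16 0 0 0 0 0; 0 -0.24 0 0 0 0 0; 0 -0.32 0 0 0 0 0"}}

```text
time: 7.25
tool_pos: [0.6432, -0.0928, 0.0836]
ee_rot: [3.137, -0.002, 0.661]
wrist_force: [2.0, -1.7, 1.4]
width: -0.0
finger_force: 1.1
```

```bash
python3 h.py
```

```text
t 7.25 port-frame mm [-114.6   -0.6   83.6] yaw err [ 1.798e+02 -1.000e-01  3.790e+01] 
 tool axes in port (cols)
 [[ 0.001 -1.    -0.004]
 [-1.    -0.001 -0.002]
 [ 0.002  0.004 -1.   ]] 
F [-2.5 -0.6  1.4] w -1.636522072629863e-05 j6 0.68
```

Request:
{"fn": "drive_tool", "kwargs": {"deltas": "0 -0.05 0 0 0 0 0; 0 -0.09 0 0 0 0 0; 0 -0.12 0 0 0 0 0; 0 -0.14 0 0 0 0 0; 0 -0.14 0 0 0 0 0"}}

```text
time: 7.75
tool_pos: [0.6335, -0.0812, 0.0813]
ee_rot: [-3.141, 0.0, 0.661]
wrist_force: [0.7, -0.6, 0.4]
width: 0.0006
finger_force: 0.4
```

```bash
python3 h.py
```

```text
t 7.75 port-frame mm [-99.5  -0.1  81.3] yaw err [-179.9    0.    37.9] 
 tool axes in port (cols)
 [[ 0.001 -1.     0.001]
 [-1.    -0.001  0.   ]
 [-0.    -0.001 -1.   ]] 
F [-1.  -0.2  0.4] w 0.0006215434684436685 j6 0.69
```

Push until the shoulders meet the rails, which should show as a rise in force.

Request:
{"fn": "drive_tool", "kwargs": {"deltas": "0 -0.01 0 0 0 0 0; 0 -0.02 0 0 0 0 0; 0 -0.03 0 0 0 0 0; 0 -0.03 0 0 0 0 0"}}

```text
time: 8.15
tool_pos: [0.6326, -0.0797, 0.0816]
ee_rot: [3.14, -0.001, 0.661]
wrist_force: [3.5, -1.7, -0.0]
width: 0.0004
finger_force: 2.0
```

```bash
python3 h.py
```

```text
t 8.15 port-frame mm [-97.7  -0.3  81.6] yaw err [179.9  -0.   37.9] 
 tool axes in port (cols)
 [[ 0.001 -1.    -0.002]
 [-1.    -0.001 -0.001]
 [ 0.001  0.002 -1.   ]] 
F [-3.5 -1.7 -0. ] w 0.00037724795605753163 j6 0.7
```

Request:
{"fn": "drive_tool", "kwargs": {"deltas": "0 -0.02 0 0 0 0 0; 0 -0.04 0 0 0 0 0; 0 -0.04 0 0 0 0 0; 0 -0.04 0 0 0 0 0"}}

```text
time: 8.55
tool_pos: [0.6324, -0.0793, 0.0822]
ee_rot: [3.132, -0.002, 0.66]
wrist_force: [8.9, -7.4, -3.3]
width: 0.0
finger_force: 5.7
```

```bash
python3 h.py;python3 - <<'E'
from h import *
o=robot.get_obs();S={c:snapshot(c) for c in("scene","side","wrist")}
x=X
for n,z in(("key_slot",.078),("key_tail",.087)):
  for c in S:
    for d in finder.landmark_of(c,n)[:4]:
      q=onz(ray(S[c],d["xy"],wT(S[c],o) if c=="wrist" else S[c]["T"]),z);l=np.array([[np.cos(x[2]),np.sin(x[2])],[-np.sin(x[2]),np.cos(x[2])]])@(q[:2]-x[:2])
      if np.hypot(*l)<.13:print(n,c,np.round(d["xy"]),d["confidence"],l.round(4))
s=S["side"];cv2.imwrite("pics/e.png",cv2.cvtColor(cv2.resize(s["img"][160:280,260:400],(700,600),interpolation=2),4))
E
```

```text
t 8.55 port-frame mm [-97.3  -0.4  82.2] yaw err [ 1.795e+02 -1.000e-01  3.780e+01] 
 tool axes in port (cols)
 [[-0.001 -1.    -0.009]
 [-1.     0.001 -0.002]
 [ 0.002  0.009 -1.   ]] 
F [-11.3  -2.5  -3.3] w 4.557279369375711e-05 j6 0.7
key_slot scene [326. 200.] 0.47 [-0.0005  0.002 ]
key_slot side [332. 230.] 0.66 [ 0.0189 -0.0097]
key_slot side [356. 234.] 0.27 [0.0609 0.0303]
key_tail scene [320. 212.] 0.5 [-0.0744  0.0102]
key_tail side [310. 205.] 0.68 [-0.0823 -0.007 ]
key_tail wrist [296. 241.] 0.82 [-0.0858 -0.0021]
```

View pics/e.png

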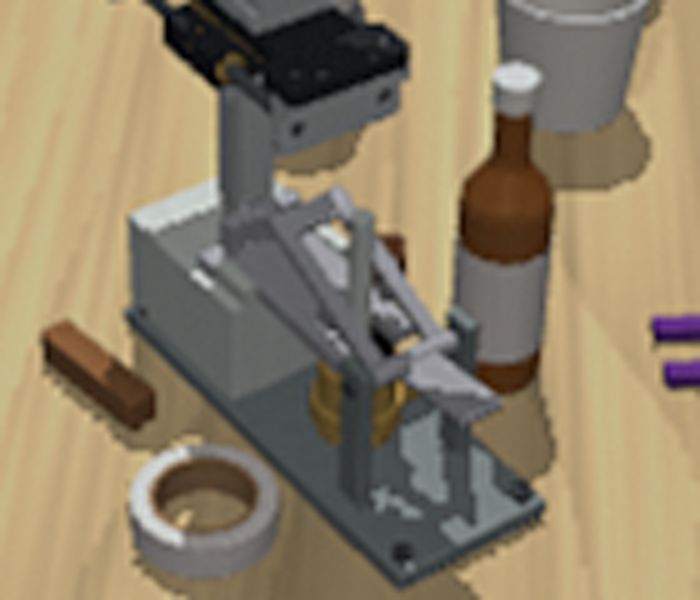

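Request:
{"fn": "drive_tool", "kwargs": {"deltas": "0 0.15 0 0 0 0 0; 0 0.15 -0.4 0 0 0 0; 0 0.15 -0.8 0 0 0 0; 0 -0.25 -0.9 0 0 0 0; 0 -0.48 -0.9 0 0 0 0"}}

```text
time: 9.5
tool_pos: [0.5999, -0.0369, 0.1744]
ee_rot: [3.142, -0.003, 0.661]
wrist_force: [0.9, -0.1, 0.5]
width: 0.0005
finger_force: 0.0
```

Request:
{"fn": "drive_tool", "kwargs": {"deltas": "0 0 0.1 0 0 0 0; 0 0 0.3 0 0 0 0; 0 0 0.5 0 0 0 0; 0 0 0.6 0 0 0 0; 0 0 0.7 0 0 0 0"}}

```text
time: 10.0
tool_pos: [0.6007, -0.0398, 0.1013]
ee_rot: [3.14, 0.001, 0.66]
wrist_force: [1.8, -5.1, 8.2]
width: 0.0008
finger_force: 3.6
```

```bash
python3 h.py
```

```text
t 10.0 port-frame mm [-46.7   0.4 101.3] yaw err [179.9   0.   37.8] 
 tool axes in port (cols)
 [[-0.    -1.    -0.002]
 [-1.     0.     0.001]
 [-0.001  0.002 -1.   ]] 
F [-5.1  1.8  8.2] w 0.0008343512303510228 j6 0.75
```

Request:
{"fn": "drive_tool", "kwargs": {"deltas": "0 0 0.04 0 0 0 0; 0 0 0.08 0 0 0 0; 0 0 0.11 0 0 0 0; 0 0 0.13 0 0 0 0; 0 0 0.13 0 0 0 0"}}

```text
time: 10.5
tool_pos: [0.6016, -0.0406, 0.0923]
ee_rot: [3.136, -0.001, 0.66]
wrist_force: [-2.1, -5.3, 12.6]
width: 0.0001
finger_force: 6.2
```

```bash
python3 h.py
```

```text
t 10.5 port-frame mm [-47.9   0.3  92.3] yaw err [ 1.797e+02 -1.000e-01  3.780e+01] 
 tool axes in port (cols)
 [[-0.001 -1.    -0.006]
 [-1.     0.001 -0.001]
 [ 0.001  0.006 -1.   ]] 
F [-2.9  4.9 12.6] w 0.0001317806822298243 j6 0.75
```

Request:
{"fn": "drive_tool", "kwargs": {"deltas": "0 0 0.03 0 0 0 0; 0 0 0.06 0 0 0 0; 0 0 0.08 0 0 0 0; 0 0 0.08 0 0 0 0; 0 0 0.08 0 0 0 0"}}

```text
time: 11.0
tool_pos: [0.6019, -0.0408, 0.0896]
ee_rot: [3.133, -0.003, 0.66]
wrist_force: [-9.3, -3.3, 29.7]
width: 0.0005
finger_force: 14.7
```

```bash
python3 h.py
```

```text
t 11.0 port-frame mm [-48.2   0.1  89.6] yaw err [179.5  -0.2  37.8] 
 tool axes in port (cols)
 [[-0.    -1.    -0.008]
 [-1.     0.    -0.003]
 [ 0.003  0.008 -1.   ]] 
F [ 3.1  9.4 29.7] w 0.000516643343071302 j6 0.75
```

Request:
{"fn": "drive_tool", "kwargs": {"deltas": "0 0 -0.2 0 0 0 0; 0 0 -0.6 0 0 0 0; 0 0 -0.9 0 0 0 0; 0 0 -0.9 0 0 0 40; 0 -0.45 -0.9 0 0 0 40"}}

```text
time: 11.5
tool_pos: [0.5738, -0.0053, 0.1691]
ee_rot: [3.142, 0.001, 0.656]
wrist_force: [-0.5, 1.4, -1.0]
width: 0.0132
finger_force: 0.0
```

Request:
{"fn": "drive_tool", "kwargs": {"deltas": "0 0 0 0 0 0 40; 0 0 0 0 0 0 40; 0 0 0 0 0 0 40"}}

```text
time: 11.8
tool_pos: [0.5723, -0.003, 0.1693]
ee_rot: [-3.14, 0.001, 0.661]
wrist_force: [0.2, -0.0, -0.3]
width: 0.037
finger_force: 0.0
```

```bash
python3 h.py;python3 - <<'E'
from h import *
o=robot.get_obs();S={c:snapshot(c) for c in("side","wrist")}
for n in("tube_mid","port"):
  for d in finder.landmark_of("wrist",n)[:2]:
    q=onz(ray(S["wrist"],d["xy"],wT(S["wrist"],o)),P[n][2]);print(n,d["xy"],d["confidence"],q,np.array([[np.cos(X[2]),np.sin(X[2])],[-np.sin(X[2]),np.cos(X[2])]])@(q[:2]-X[:2]))
s=S["side"];cv2.imwrite("pics/f.png",cv2.cvtColor(np.hstack([cv2.resize(s["img"][160:280,270:390],(400,400)),cv2.resize(S["wrist"]["img"],(400,400))]),4))
E
```

```text
t 11.8 port-frame mm [ -0.2   0.3 169.3] yaw err [-1.799e+02  1.000e-01  3.790e+01] 
 tool axes in port (cols)
 [[ 0.001 -1.     0.001]
 [-1.    -0.001  0.001]
 [-0.001 -0.001 -1.   ]] 
F [-0.1 -0.1 -0.3] w 0.036990537312516475 j6 0.81
tube_mid [315.0, 198.9] 0.69 [ 5.70961119e-01 -2.65621058e-04  7.85000000e-02] [ 0.00280513 -0.00035755]
port [314.8, 197.2] 0.9 [ 5.70229262e-01 -4.60625822e-04  7.00000000e-02] [0.00310021 0.00034   ]
port [566.7, 310.2] 0.53 [ 0.62484755 -0.23444501  0.07      ] [-0.21517244  0.10078353]
```

View pics/f.png

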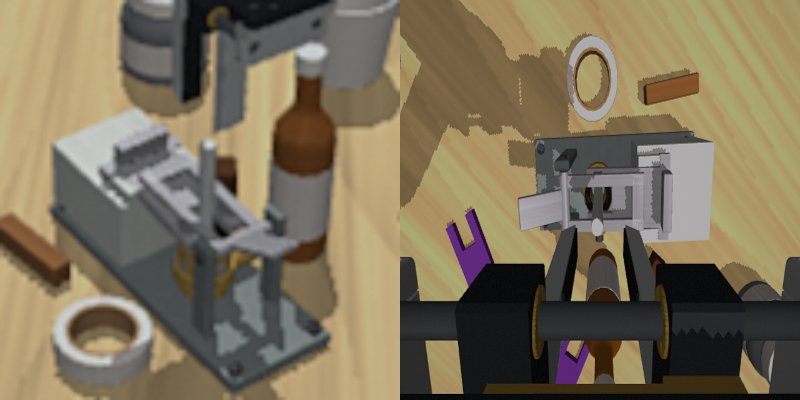

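Request:
{"fn": "drive_tool", "kwargs": {"deltas": "0 -0.03 0.15 0 0 0 40; 0 -0.03 0.35 0 0 0 40; 0 -0.03 0.55 0 0 0 40; 0 -0.03 0.62 0 0 0 40; 0 -0.03 0.62 0 0 0 0"}}

```text
time: 12.5
tool_pos: [0.5693, -0.0002, 0.1063]
ee_rot: [-3.139, 0.003, 0.661]
wrist_force: [0.8, 1.1, -0.1]
width: 0.0353
finger_force: 0.0
```

Request:
{"fn": "drive_tool", "kwargs": {"deltas": "0 0 0 0 0 0 0; 0 0 0 0 0 0 0; 0 0 0 0 0 0 0; 0 0 0 0 0 0 0"}}

```text
time: 12.9
tool_pos: [0.5713, -0.0003, 0.1097]
ee_rot: [3.14, -0.002, 0.661]
wrist_force: [-0.2, -0.6, 2.0]
width: 0.0115
finger_force: 30.0
```

```bash
python3 h.py
```

```text
t 12.9 port-frame mm [  2.6  -0.5 109.7] yaw err [ 1.799e+02 -1.000e-01  3.790e+01] 
 tool axes in port (cols)
 [[ 0.001 -1.    -0.002]
 [-1.    -0.001 -0.002]
 [ 0.002  0.002 -1.   ]] 
F [-0.3  0.5  2. ] w 0.011455379629949726 j6 0.81
```

Gripped (11.5 mm opening, 30 N, small side forces). Now a slow pull straight up.

Request:
{"fn": "drive_tool", "kwargs": {"deltas": "0 0 -0.05 0 0 0 0; 0 0 -0.12 0 0 0 0; 0 0 -0.2 0 0 0 0; 0 0 -0.3 0 0 0 0; 0 0 -0.4 0 0 0 0"}}

```text
time: 13.4
tool_pos: [0.5706, -0.0003, 0.1496]
ee_rot: [3.141, -0.0, 0.661]
wrist_force: [0.2, 0.5, -0.2]
width: 0.0114
finger_force: 30.0
```

Request:
{"fn": "drive_tool", "kwargs": {"deltas": "0 0 -0.12 0 0 0 0; 0 0 -0.24 0 0 0 0; 0 0 -0.4 0 0 0 0; 0 0 -0.6 0 0 0 0; 0 0 -0.8 0 0 0 0"}}

```text
time: 13.9
tool_pos: [0.5704, -0.0003, 0.2299]
ee_rot: [3.142, -0.0, 0.661]
wrist_force: [0.3, 0.4, -0.1]
width: 0.012
finger_force: 30.0
```

Request:
{"fn": "drive_tool", "kwargs": {"deltas": "0 0 -0.3 0 0 0 0; 0 0 -0.6 0 0 0 0; 0 0 -0.7 0 0 0 0; 0 0 -0.7 0 0 0 0"}}

```text
time: 14.3
tool_pos: [0.5712, -0.0004, 0.301]
ee_rot: [3.138, -0.003, 0.661]
wrist_force: [0.0, 0.0, -0.0]
width: 0.0112
finger_force: 30.0
```

```bash
python3 h.py;python3 - <<'E'
from h import *
o=robot.get_obs();S={c:snapshot(c) for c in("scene","side")}
r=[]
for c in S:
  ds=finder.landmark_of(c,"tub_in");m=finder.masks_of(c,"tub_in")
  for d in ds[:3]: print(c,np.round(d["xy"]),d["confidence"],onz(ray(S[c],d["xy"]),.003).round(4))
  ds=[d for d in ds if np.linalg.norm(onz(ray(S[c],d["xy"]),.003)[:2]-[.461,-.316])<.04]
  if ds:r.append(ray(S[c],ds[0]["xy"]))
  for d in m[:3]:
    g=d["region"];ys,xs=np.nonzero(g);print(" mask",xs.min(),xs.max(),ys.min(),ys.max(),S[c]["img"][g].mean(0).round())
if len(r)==2:print(tri(r))
M=R.from_euler("xyz",o["ee_rot"]).as_matrix();print("shift to (.461,-.316):",(M.T@(np.array([.461,-.316,o["tool_pos"][2]])-o["tool_pos"])*10).round(3))
cv2.imwrite("pics/g.png",cv2.cvtColor(np.hstack([cv2.resize(S["side"]["img"][60:300,250:490],(400,400)),cv2.resize(S["scene"]["img"][100:300,160:360],(400,400))]),4))
E
```

```text
t 14.3 port-frame mm [  2.6  -0.5 301. ] yaw err [179.8  -0.2  37.9] 
 tool axes in port (cols)
 [[ 0.001 -1.    -0.003]
 [-1.    -0.001 -0.003]
 [ 0.003  0.003 -1.   ]] 
F [ 0. -0. -0.] w 0.011162862738724527 j6 0.81
scene [230. 246.] 0.75 [ 0.4674 -0.3089  0.003 ]
scene [179. 266.] 0.75 [ 0.4363 -0.4593  0.003 ]
scene [325. 146.] 0.51 [0.2194 0.3305 0.003 ]
 mask 209 240 216 255 [159. 153. 149.]
 mask 152 189 239 281 [ 32.  58. 115.]
 mask 384 408 160 193 [165. 160. 159.]
side [372. 175.] 0.98 [ 0.4652 -0.328   0.003 ]
side [375. 147.] 0.72 [ 0.4508 -0.4924  0.003 ]
 mask 364 392 120 149 [22. 41. 83.]
(array([ 0.46912541, -0.31267512,  0.01018355]), [np.float64(4.1), np.float64(4.1)])
shift to (.461,-.316): [-2.809  1.814 -0.003]
```

View pics/g.png

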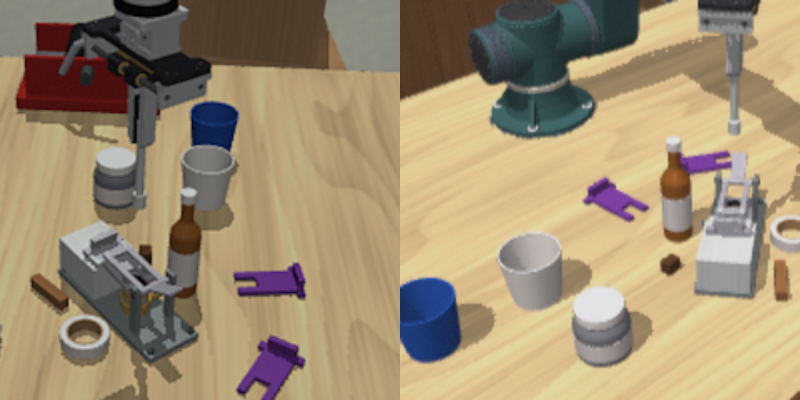

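The tube is free of the fitting, and the clip and key are still in place. The white tub is at scene (226,235). Carry the tube over it.

Request:
{"fn": "drive_tool", "kwargs": {"deltas": "-0.3 0.2 0 0 0 0 0; -0.6 0.4 0 0 0 0 0; -0.925 0.618 0 0 0 0 0; -0.925 0.618 0 0 0 0 0"}}

```text
time: 15.0
tool_pos: [0.534, -0.1096, 0.2975]
ee_rot: [-3.141, 0.003, 0.655]
wrist_force: [0.4, 0.8, -0.3]
width: 0.0114
finger_force: 30.0
```

Request:
{"fn": "drive_tool", "kwargs": {"deltas": "-0.3 0.2 0 0 0 0 0; -0.6 0.4 0 0 0 0 0; -0.925 0.618 0 0 0 0 0; -0.925 0.618 0 0 0 0 0"}}

```text
time: 15.4
tool_pos: [0.4991, -0.2145, 0.2972]
ee_rot: [-3.141, 0.002, 0.656]
wrist_force: [-0.3, 0.0, -0.9]
width: 0.0111
finger_force: 30.0
```

Request:
{"fn": "drive_tool", "kwargs": {"deltas": "-0.3 0.2 0 0 0 0 0; -0.6 0.4 0 0 0 0 0; -0.925 0.618 0 0 0 0 0; -0.925 0.618 0 0 0 0 0; -0.925 0.618 0 0 0 0 0"}}

```text
time: 15.9
tool_pos: [0.4657, -0.3164, 0.2976]
ee_rot: [-3.14, -0.001, 0.661]
wrist_force: [0.3, 0.5, -0.3]
width: 0.0114
finger_force: 30.0
```

Run:
```python
from h import *
o=robot.get_obs();S={c:snapshot(c) for c in("scene","side","wrist")};print(o["tool_pos"],o["ee_rot"],o["width"],o["time"])
T=wT(S["wrist"],o)
for d in finder.landmark_of("wrist","tub_in")[:3]: print(np.round(d["xy"]),d["confidence"],onz(ray(S["wrist"],d["xy"],T),.003).round(4))
for d in finder.masks_of("wrist","tub_in")[:2]: print(d["xy"],S["wrist"]["img"][d["region"]].mean(0))
q=[cv2.resize(S["side"]["img"][70:220,300:450],(266,400)),cv2.resize(S["scene"]["img"][130:290,150:310],(266,400)),cv2.resize(S["wrist"]["img"],(266,400))]
cv2.imwrite("pics/i.png",cv2.cvtColor(np.hstack(q),4))
```

```text
[ 0.46568988 -0.31642688  0.29763462] [-3.13958709e+00 -8.75117058e-04  6.60914992e-01] 0.011419197629508797 15.9
[318. 163.] 0.78 [ 0.4644 -0.3144  0.003 ]
[401. 241.] 0.76 [ 0.4495 -0.4742  0.003 ]
[317.1, 171.2] [115.28680412 111.24082474 107.59835052]
[409.0, 247.0] [ 7.94454256 29.72977746 73.44719181]
```

View pics/i.png

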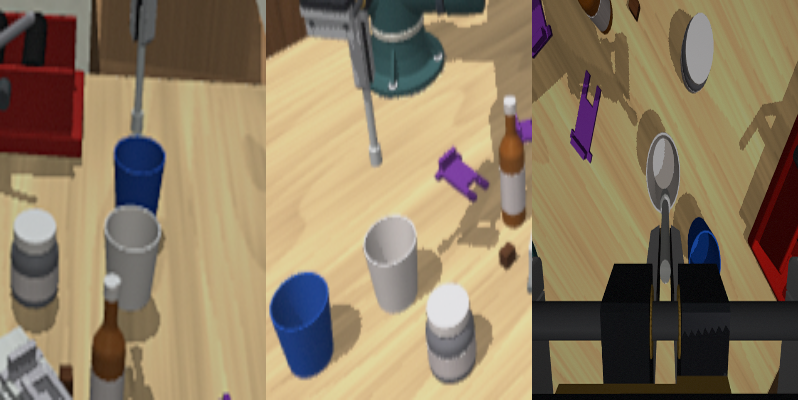

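The tub centre is about 2 mm from directly below the tube. Lower it.

Request:
{"fn": "drive_tool", "kwargs": {"deltas": "0 0 0.25 0 0 0 0; 0 0 0.5 0 0 0 0; 0 0 0.75 0 0 0 0; 0 0 1 0 0 0 0; 0 0 1 0 0 0 0"}}

```text
time: 16.65
tool_pos: [0.464, -0.3147, 0.1942]
ee_rot: [-3.133, 0.002, 0.663]
wrist_force: [-0.6, -0.4, -0.8]
width: 0.0113
finger_force: 30.0
```

Request:
{"fn": "drive_tool", "kwargs": {"deltas": "0 0 0.25 0 0 0 0; 0 0 0.5 0 0 0 0; 0 0 0.7 0 0 0 0; 0 0 0.82 0 0 0 0; 0 0 0.86 0 0 0 0"}}

```text
time: 17.15
tool_pos: [0.4655, -0.3166, 0.1122]
ee_rot: [-3.141, 0.0, 0.662]
wrist_force: [-1.0, 1.3, 0.6]
width: 0.0115
finger_force: 30.0
```

Request:
{"fn": "drive_tool", "kwargs": {"deltas": "0 0 0.02 0 0 0 0; 0 0 0.03 0 0 0 0; 0 0 0.04 0 0 0 0; 0 0 0.04 0 0 0 0"}}

```text
time: 17.55
tool_pos: [0.4657, -0.3173, 0.1093]
ee_rot: [3.14, -0.0, 0.661]
wrist_force: [-0.8, -0.6, -0.3]
width: 0.0115
finger_force: 30.0
```

Request:
{"fn": "drive_tool", "kwargs": {"deltas": "0 0 0.02 0 0 0 0; 0 0 0.04 0 0 0 0; 0 0 0.06 0 0 0 0; 0 0 0.06 0 0 0 0"}}

```text
time: 17.95
tool_pos: [0.4651, -0.3169, 0.1019]
ee_rot: [-3.141, 0.0, 0.661]
wrist_force: [-0.0, 0.3, -0.2]
width: 0.0114
finger_force: 30.0
```

Request:
{"fn": "drive_tool", "kwargs": {"deltas": "0 0 0.01 0 0 0 0; 0 0 0.02 0 0 0 0; 0 0 0.02 0 0 0 0"}}

```text
time: 18.25
tool_pos: [0.4656, -0.3172, 0.1018]
ee_rot: [3.14, -0.0, 0.661]
wrist_force: [-1.6, 0.7, 5.8]
width: 0.0117
finger_force: 30.0
```

Touching the floor. Release, let it settle, then rise.

Request:
{"fn": "drive_tool", "kwargs": {"deltas": "0 0 0 0 0 0 30; 0 0 0 0 0 0 50; 0 0 0 0 0 0 50; 0 0 0 0 0 0 50; 0 0 0 0 0 0 50"}}

```text
time: 18.75
tool_pos: [0.4653, -0.317, 0.1002]
ee_rot: [-3.141, 0.0, 0.661]
wrist_force: [-0.1, 0.8, 0.7]
width: 0.0476
finger_force: 0.0
```

Request:
{"fn": "drive_tool", "kwargs": {"deltas": "0 0 -0.2 0 0 0 50; 0 0 -0.5 0 0 0 50; 0 0 -0.8 0 0 0 50; 0 0 -1 0 0 0 50; 0 0 -1 0 0 0 50"}}

```text
time: 19.25
tool_pos: [0.4669, -0.3183, 0.2046]
ee_rot: [3.134, -0.002, 0.661]
wrist_force: [0.5, -0.7, -0.3]
width: 0.0501
finger_force: 0.0
```

Request:
{"fn": "drive_tool", "kwargs": {"deltas": "0 0 0 0 0 0 50; 0 0 0 0 0 0 50; 0 0 0 0 0 0 50; 0 0 0 0 0 0 50; 0 0 0 0 0 0 50"}}

```text
time: 19.75
tool_pos: [0.4652, -0.3169, 0.1997]
ee_rot: [-3.14, 0.0, 0.661]
wrist_force: [0.1, -0.1, 0.8]
width: 0.0504
finger_force: 0.0
```

Run:
```python
from h import *
S={c:snapshot(c) for c in("scene","side")};o=robot.get_obs();print(o["wrist_force"],o["tool_pos"])
q=[cv2.resize(S["side"]["img"][110:290,270:450],(400,400)),cv2.resize(S["scene"]["img"][150:280,190:350],(400,400))]
cv2.imwrite("pics/j.png",cv2.cvtColor(np.hstack(q),4))
```

```text
[ 1.07193284  0.59388266 -0.75333135] [ 0.46532376 -0.31698761  0.20012752]
```

View pics/j.png

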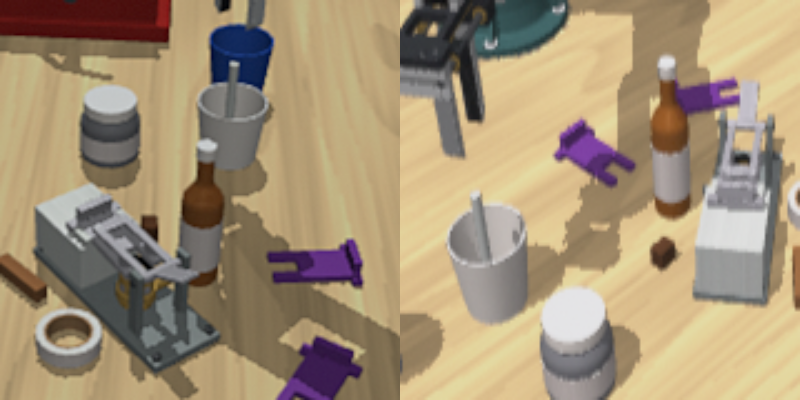

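The tube stands in the white tub, the clip is down with the key home, and everything else is where it was.

```bash
python3 -c "
from bench import robot
print(robot.close_job())"
```

```text
the job is handed in; nothing more can be done
None
```

The job is handed in at about 20 s of the 61 s: the tube stands foot down in the white tub, the key is clipped home with the clip lowered, and the other things on the bench look undisturbed in the last pictures; no verdict came back.

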